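# Tip the blue slide box onto its back and push it home

### The arm

A 6-joint arm with a two-finger parallel gripper is mounted at the origin on the work surface. World frame = base frame: x ahead of the robot, y to its left, z up, the work surface at z = 0. Lengths are in mm, angles in rad, forces in N, time in s.
With the tool pointing down it reaches from about 300 to 875 mm from the base axis. Payload 6.4 kg.
Tool frame: the origin (TCP) lies between the finger pads; the fingertips stand 11 mm ahead of it and the grasp point (between the pads) lies 8 mm behind it; z points along the fingers, y is the line along which they close (so a half turn about z gives the same grasp; the last joint's range is limited). The gripper opens to 85 mm and grips with 20 to 120 N. Pads are 22 mm wide; open, the fingers measure 114 mm over their backs; the gripper's body (76 mm by 85 mm) begins 54 mm behind the grasp point. The pads swing forward as they close: fully open they stand 13 mm farther back than shut.
Start: joints at [-0.206, 0.181, 1.607, -0, 1.354, -0.206], TCP at [575.014, 0.015, 242.288] pointing down, gripper open.
Joint ranges: [-2.99, 2.99], [-0.89, 2.07], [0.3, 2.58], [-1.14, 4.28], [0, 2.63], [-3.12, 3.12]. Speed limits (rad/s): [2.57, 2.57, 3.01, 3.14, 3.14, 3.14].

### API

Orientations are given as [roll, pitch, yaw] about the fixed x, y, z axes, in that order (R = Rz(yaw) Ry(pitch) Rx(roll)).
In Python, from station import bot, capture, camera_model, look_for gives the robot as it stands.
- The arm moves only by the shell command python3 -m crank 'ROWS' [FORCE]. ROWS is JSON, a list of rows, each an object of numbers: "x", "y", "z": the shift along the world's x, y, z each as a share of 0.1 m, from -1 to 1; "wx", "wy", "wz": the turn, a rotation vector about the world's x, y, z each as a share of 360 degrees, from -1 to 1; "hand": the opening, from -1 (shut) to 1 (fully open). In form: [{"x": .., "y": .., "z": .., "wx": .., "wy": .., "wz": .., "hand": ..}, ...]. A call has 1 to 20 rows; each row is the pose to reach, as a shift and turn from the pose commanded when the call began, turning the shorter way round; what a row does not reach only later rows make up. A row lasts 1/10 s, in which the tool goes at most 50 mm and 8.59 degrees, less where a joint would pass 70% of its speed; a pose out of reach is approached as far as the arm can. A call with a number of a shift or a turn outside -1 to 1 is refused whole. A call with a gripper value outside its range is refused whole. The fingers move at their own pace and stop on an object; FORCE is the grip in N (left out, the last holds). Time passes only in rows, so rows that repeat a pose let the fingers close. It gives the time, the measured TCP pose, the force, the opening and the grip force at its end, in the units of the state.
- bot.get_state(): the state, without advancing time (a new reading comes with each control period).
- capture(name): name is "scene" or "side" or "wrist"; returns the picture (384x512x3 uint8, blue, green, red); there is no depth.
- camera_model(name): a dict with "mtx" (3x3 intrinsics, pixels), "rvec" (rotation vector, rad) and "tvec" (3), from world to camera coordinates, as OpenCV has them; the wrist camera has in their place "T_tool_cam" (4x4, takes a point from camera to tool coordinates, whose origin is the TCP and whose axes are the flange's). Camera axes: x right, y down, z forward; pixel columns grow to the right and rows downward; lengths in mm; the calibration is good to about 2 mm. A picture is of the moment at which its call begins: read the wrist's pose just before it. camera_model takes no time and is no camera call.
- bot.sign_off(): hands the job in; it is judged then, once.
Trained networks look in the newest picture that a camera, given by its name, has taken for a name from the list of things; names that differ only in an ending like _2 or _b are one class to them, and where a whole thing is asked for, a point or a joint stands for the part that bears it (a point fixed in the world has none). Each returns a list of dicts, best first, with "score" (0 to 1); they miss things now and then, are a little off and sometimes report something else, mostly with a low value. They report only what shows in the picture. A call takes as long as a camera call. They do not tell look-alikes from the thing itself.
- look_for(camera, target): "location" ([column, row] in pixels, amid what is visible of it).
The state is a dict: "time": time; "qpos": joint angles; "dq": joint speeds; "joint_torque": joint torques, N m; "position": TCP position; "orientation": TCP orientation; "contact_force": force on the tool from outside, world axes, zero at the start; "moment": the same for the moment, N m; "width": finger opening in mm; "grasp_force": force on a finger pad.
Only numpy, scipy, OpenCV 4.12 (cv2) and the standard library are available. Lean on these libraries where they do the work, as an engineer would, in place of code of your own. Each camera call takes 0.05 s, during which the arm holds its last target. There are 200 camera calls.

### The job

The blue microscope-slide box stands on its long edge at the open end of its cradle. Push it over with the fingers so that it falls on its back in the cradle, label side up, then push it along the cradle until it is fully home, flush against the end stop. Do not lift or carry it, and leave the orange box standing and everything else on the bench as it is.

Things in the scene. Friction and masses are not known exactly. Their poses are not given: they have to be found in the camera images.
- blue_box: Blue slide box, loose, 0.17-0.34 kg, a plain block 35 (x) x 140 (y) x 85 mm (z), standing on its long edge on the cradle's floor. Origin: centre of its underside; z up while it stands. The lid with the white label is its -x face, towards the cradle's open end. Pushed near the top of that face it tips about its lower +x edge and past 0.39 rad falls by itself on its back (+x face), 35 mm high.
- blue_box_centre (a point): Centre of the blue box, 42.5 mm above its underside along its z.
- blue_box_top (a point): Middle of the blue box's top face (z = 85 mm of the box, black latch). When the box lies on its back this is the leading face, which must meet the end stop.
- blue_cradle: Grey cradle of the blue box, fixed, 200 (x) x 164 mm (y). Origin: centre of its underside; x points from the open end (-100 mm) to the end stop. Floor 4 mm thick. Side rails: inner faces y = +-76 mm, 14 mm tall. End stop: inner face x = +92 mm, 34 mm tall. The box starts centred at x = -65 mm (+-7), y along y (+-0.03 rad); once tipped it has about 55 mm left to slide.
- orange_box: Orange slide box, the same shape and size as the blue one, standing in the same way at the open end of its own cradle. Loose; must stay as it is.
- orange_cradle: The orange box's cradle, the same as the blue one; left and right places are swapped at random. Fixed.
- calculator: Black desk calculator, loose, 170 x 115 x 22 mm, flat on the bench; origin at the centre of its underside. Bystander.
- mouse: Grey computer mouse, loose, 105 x 60 x 34 mm; origin at the centre of its underside. Bystander.
- reagent_bottle: Small clear glass bottle, loose, 54 mm diameter, 100 mm tall; origin at the centre of its underside. Bystander.
- petri_dish: Clear covered petri dish, loose, 94 mm diameter, 17 mm tall; origin at the centre of its underside. Bystander.
- pen_cup: Steel pen cup, loose, 80 mm diameter, 100 mm tall, pens up to 155 mm; origin at the centre of its underside. Bystander.
Mind the look-alikes: they are no part of the job. Of the things that look like the blue_box, the largest one is meant.

How it is judged:
By the outcome, as a careful person would: the job done as asked, in the order asked, and still so for the second after the job is handed in, with the robot touching nothing.
It also fails if it takes over 42 s, if anything falls off the work surface, if the arm or the gripper's body presses on something with over 40 N, if the wrist force passes 120 N, or if a joint passes its speed limit or range.

## Working session

There is one attempt and no reset: what is moved stays moved. The work goes in short steps, Python scripts to look and compute and a shell command to move; the robot and the scene stay as the last step left them, time stands still between calls to the robot, and variables do not carry over. Pictures are saved under pics/ and viewed, at most 12 in all, crops included, and the job is handed in when it is done.

```bash
mkdir -p pics
python3 - <<'E'
from station import *
import cv2,numpy as np
for c in ["scene","side"]:
    im=capture(c); cv2.imwrite(f"pics/{c}0.png",im)
    for t in ["blue_box","blue_cradle","orange_box"]:
        print(c,t,[(np.round(d["location"]),round(d["score"],2)) for d in look_for(c,t)])
    m=camera_model(c);R=cv2.Rodrigues(np.array(m["rvec"]))[0];print(c,(-R.T@np.array(m["tvec"]).ravel()).round(),R.round(2)[2])
a=cv2.imread("pics/scene0.png");b=cv2.imread("pics/side0.png")
print(bot.get_state())
E
```

```text
scene blue_box [(array([304., 170.]), 0.97), (array([263., 156.]), 0.72), (array([288., 144.]), 0.6)]
scene blue_cradle [(array([323., 184.]), 0.73)]
scene orange_box [(array([245., 203.]), 0.76), (array([309., 167.]), 0.53)]
scene [1130. -566.  990.] [-0.51  0.4  -0.76]
side blue_box [(array([194., 159.]), 0.98), (array([237., 163.]), 0.57), (array([288., 227.]), 0.52)]
side blue_cradle [(array([258., 162.]), 0.77)]
side orange_box []
side [  185. -1189.  1151.] [ 0.2   0.7  -0.68]
{'time': 0.4, 'qpos': array([-2.06291878e-01,  1.80910436e-01,  1.60713290e+00,  1.08632408e-05,
        1.35381927e+00, -2.06280160e-01]), 'dq': array([ 1.83577120e-03, -3.21479912e-05, -1.82281116e-03,  6.69209875e-04,
        3.85730782e-04,  8.62010001e-04]), 'joint_torque': array([ 4.43012177e-04, -4.44304025e+01, -3.51176763e+01, -2.23127831e-04,
        3.38444202e-03, -2.78209865e-05]), 'position': array([5.74935931e+02, 3.89202020e-02, 2.42161989e+02]), 'orientation': array([-3.14133059e+00, -6.56752398e-05,  1.57078226e+00]), 'contact_force': array([ 0.99250141, -0.26243319,  0.20343563]), 'moment': array([ 0.03236124, -0.00447595,  0.01055153]), 'grasp_force': 0.0, 'width': 85.2149071621314}
```

View pics/scene0.png

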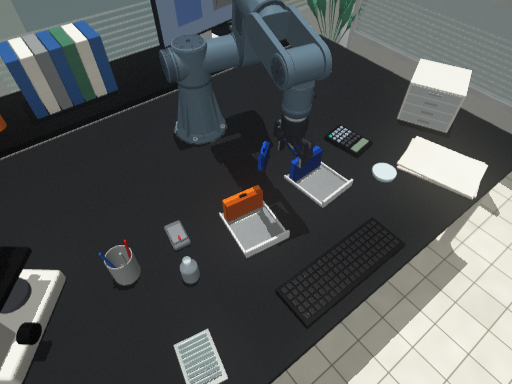

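View pics/side0.png

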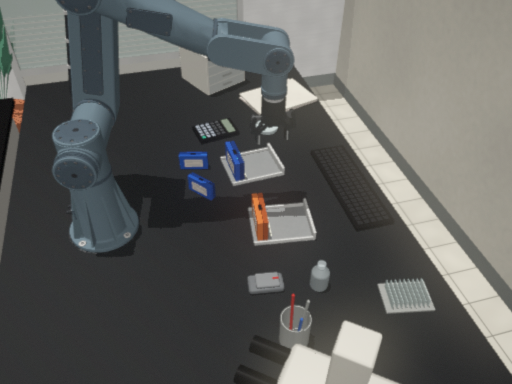

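In both pictures three things could be taken for the blue box: one in the cradle (side 235,160; scene 305,163), and two smaller loose ones (side 194,160 and 200,187; scene 264,155 and about 288,144). The one in the cradle is the largest and the intended one. I'll check it in a close crop.

Run:
```python
import cv2,numpy as np
a=cv2.imread("pics/scene0.png")[130:220,245:365];b=cv2.imread("pics/side0.png")[130:220,175:295]
f=lambda i:cv2.resize(i,None,fx=6,fy=6,interpolation=cv2.INTER_CUBIC)
def g(i,x0,y0):
    i=f(i)[:,:]
    for k in range(0,120,10):
        cv2.line(i,(k*6,0),(k*6,6),(0,255,255),1); cv2.putText(i,str(x0+k),(k*6,16),0,.35,(0,255,255),1)
    for k in range(0,90,10):
        cv2.line(i,(0,k*6),(6,k*6),(0,255,255),1); cv2.putText(i,str(y0+k),(8,k*6+4),0,.35,(0,255,255),1)
    return i
cv2.imwrite("pics/c1.png",g(a,245,130));cv2.imwrite("pics/c2.png",g(b,175,130))
```

```text
(no output)
```

View pics/c1.png

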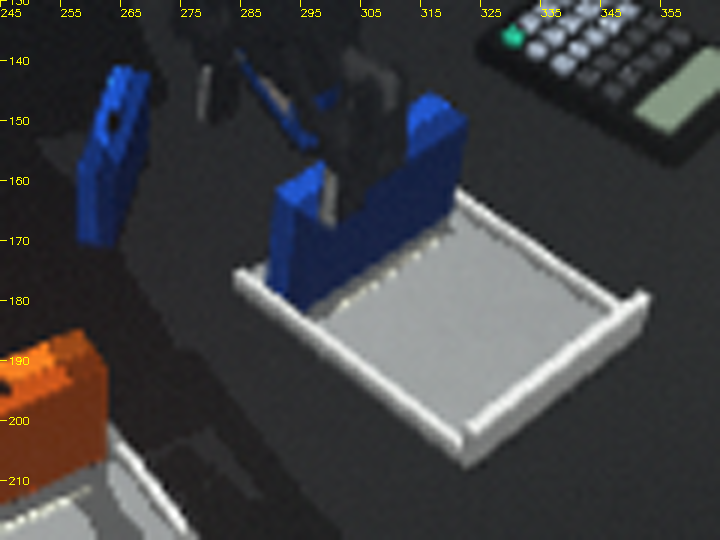

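View pics/c2.png

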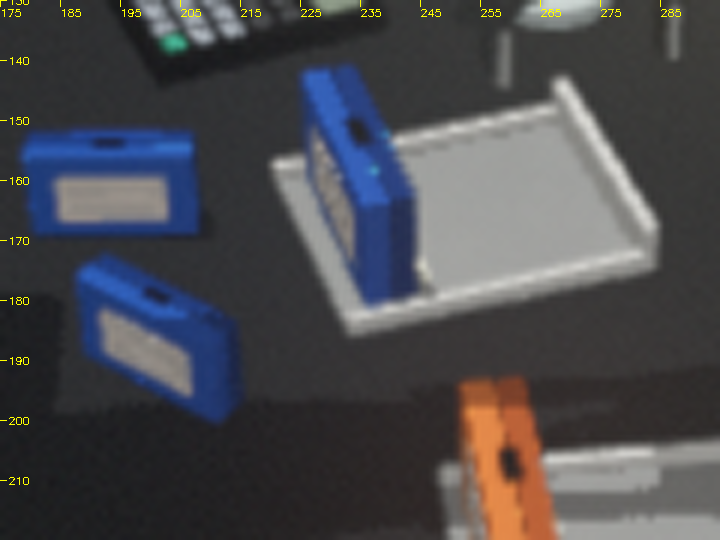

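The crop confirms it: the box in the cradle (side 235,160) is the largest, label towards the robot. The two loose blue ones are smaller look-alikes near the approach. Next I fit the poses.

```bash
cat > h.py <<'E'
import cv2,numpy as np
from scipy.optimize import least_squares
from station import camera_model
M={c:camera_model(c) for c in("scene","side")}
O={"side":(175,130),"scene":(245,130)}
def px(c,u):return np.array(O[c])+(np.array(u)-2.5)/6
def proj(c,P):
    m=M[c];return cv2.projectPoints(np.float64(P).reshape(-1,3),np.array(m["rvec"]),np.array(m["tvec"]),np.array(m["mtx"]),None)[0].reshape(-1,2)
def tow(p,P):
    c,s=np.cos(p[2]),np.sin(p[2]);P=np.float64(P);return np.c_[P[:,0]*c-P[:,1]*s+p[0],P[:,0]*s+P[:,1]*c+p[1],P[:,2]]
def fit(obs,z=0,x0=(600,0,0)):
    def r(p):
        out=[]
        for c,u,P in obs: out.append(proj(c,tow(p,[P])+[0,0,z])[0]-px(c,u))
        return np.ravel(out)
    s=least_squares(r,x0,x_scale=(10,10,.1));return s.x,s.fun.reshape(-1,2)
def ray(c,u,z):
    m=M[c];R=cv2.Rodrigues(np.array(m["rvec"]))[0];C=-R.T@np.array(m["tvec"]).ravel()
    d=R.T@np.linalg.inv(np.array(m["mtx"]))@np.r_[px(c,u),1];return (C+d*(z-C[2])/d[2]).round(1)
E
python3 - <<'E'
from h import *
np.set_printoptions(suppress=True,precision=2)
for h in(14,18):
    p,r=fit([("side",(273,163),(-100,82,h)),("side",(350,322),(-100,-82,h)),("side",(350,335),(-100,-82,0)),("side",(657,222),(100,-82,34)),("side",(565,77),(100,82,34)),
    ("scene",(235,272),(-100,-82,h)),("scene",(465,468),(100,-82,0)),("scene",(650,293),(100,82,34)),("scene",(648,318),(100,82,0))]);print("cradle",h,p,r.round(1).tolist())
s=[("side",(303,72),(-17.5,70,85)),("side",(354,67),(17.5,70,85)),("side",(413,192),(17.5,-70,85)),("side",(362,202),(-17.5,-70,85)),("side",(368,306),(-17.5,-70,0)),
("scene",(467,122),(17.5,70,85)),("scene",(280,183),(-17.5,-70,85)),("scene",(298,198),(17.5,-70,85)),("scene",(306,305),(17.5,-70,0)),("scene",(270,285),(-17.5,-70,0))]
b,r=fit(s,4);print("box",b,r.round(1).tolist())
for n,u in dict(A_l=(32,236),A_r=(197,235),B_l=(88,352),B_r=(215,423),B_rb=(240,402)).items():print(n,ray("side",u,0))
print("Atop",ray("side",(193,133),52),ray("side",(30,133),52), "Btop",ray("side",(105,255),52),ray("side",(240,318),52))
print("orange side top",[ray("side",u,89) for u in((460,382),(525,380))])
p=np.array(p);c,sn=np.cos(p[2]),np.sin(p[2]);print("box in cradle",np.array([[c,sn],[-sn,c]])@(b[:2]-p[:2]),b[2]-p[2])
E
```

```text
cradle 14 [553.79 179.24   0.08] [[-0.5, -0.3], [-0.1, -0.7], [-0.0, 0.0], [-0.4, -0.0], [-1.0, -0.5], [-0.1, 0.3], [1.0, 0.1], [0.2, 0.3], [-1.4, 2.2]]
cradle 18 [553.79 178.1    0.09] [[-0.5, -0.8], [0.1, -1.3], [0.3, 0.3], [-0.2, 0.0], [-1.1, -0.4], [-0.3, -0.1], [1.0, 0.2], [-0.0, 0.3], [-1.6, 2.2]]
box [486.91 176.45   0.02] [[-0.6, -0.7], [-0.2, -1.4], [-0.1, -0.1], [-1.0, -0.0], [-1.5, 0.7], [1.2, -0.4], [-1.1, 0.6], [2.4, 3.4], [-0.9, 1.4], [-1.1, -0.5]]
A_l [288.4 234.2   0. ]
A_r [389.5 208.1   0. ]
B_l [304.  115.5   0. ]
B_r [365.6  33.7   0. ]
B_rb [383.6  47.8   0. ]
Atop [397.7 245.4  52. ] [298.3 272.   52. ] Btop [323.2 140.7  52. ] [389.6  63.1  52. ]
orange side top [array([489.1, -63.6,  89. ]), array([524.3, -71.4,  89. ])]
box in cradle [-66.76   4.26] -0.06839111659936303
```

```bash
python3 -m crank '[{"x":-0.5,"y":0.5,"wz":-0.12,"hand":1},{"x":-1,"y":1,"wz":-0.24,"hand":1},{"x":-1,"y":1,"wz":-0.24,"hand":1},{"x":-1,"y":1,"wz":-0.24,"hand":1},{"x":-1,"y":1,"wz":-0.24,"hand":1},{"x":-1,"y":1,"wz":-0.24,"hand":1},{"x":-1,"y":1,"wz":-0.24,"hand":1},{"x":-1,"y":1,"wz":-0.24,"hand":1},{"x":-1,"y":1,"wz":-0.24,"hand":1},{"x":-1,"y":1,"wz":-0.24,"hand":1},{"x":-1,"y":1,"wz":-0.24,"hand":1},{"x":-1,"y":1,"wz":-0.24,"hand":1}]'
python3 -m crank '[{"x":-0.35,"y":0.75,"z":0},{"x":-0.35,"y":0.75,"z":-0.2},{"x":-0.35,"y":0.75,"z":-0.6},{"x":-0.35,"y":0.75,"z":-1},{"x":-0.35,"y":0.75,"z":-1},{"x":-0.35,"y":0.75,"z":-1}]'
python3 - <<'E'
from station import *
import cv2
s=bot.get_state();print(s["time"],s["position"],s["orientation"],s["contact_force"],s["width"])
b=capture("side")[90:220,160:320];cv2.imwrite("pics/s1.png",cv2.resize(b,None,fx=4.5,fy=4.5,interpolation=cv2.INTER_CUBIC))
E
```

```text
0.4 [5.74935931e+02 3.89202020e-02 2.42161989e+02] [-3.14133059e+00 -6.56752398e-05  1.57078226e+00] [ 0.99250141 -0.26243319  0.20343563] 85.2149071621314$[0]: bad value
$[0]: bad value
```

View pics/s1.png

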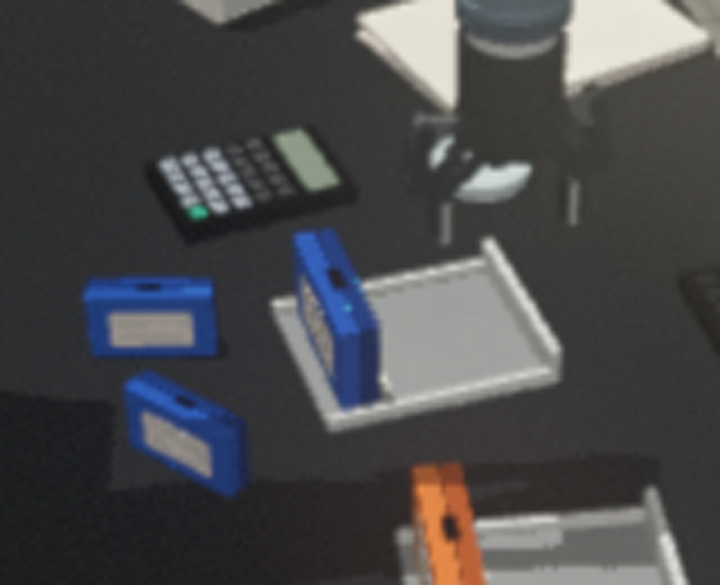

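The picture shows nothing has moved: both calls were refused, probably because every row needs all seven keys. I'll send them in full.

```bash
python3 -m crank '[{"x":-0.5,"y":0.5,"z":0,"wx":0,"wy":0,"wz":-0.12,"hand":1},{"x":-1,"y":1,"z":0,"wx":0,"wy":0,"wz":-0.24,"hand":1},{"x":-1,"y":1,"z":0,"wx":0,"wy":0,"wz":-0.24,"hand":1},{"x":-1,"y":1,"z":0,"wx":0,"wy":0,"wz":-0.24,"hand":1},{"x":-1,"y":1,"z":0,"wx":0,"wy":0,"wz":-0.24,"hand":1},{"x":-1,"y":1,"z":0,"wx":0,"wy":0,"wz":-0.24,"hand":1},{"x":-1,"y":1,"z":0,"wx":0,"wy":0,"wz":-0.24,"hand":1},{"x":-1,"y":1,"z":0,"wx":0,"wy":0,"wz":-0.24,"hand":1},{"x":-1,"y":1,"z":0,"wx":0,"wy":0,"wz":-0.24,"hand":1},{"x":-1,"y":1,"z":0,"wx":0,"wy":0,"wz":-0.24,"hand":1},{"x":-1,"y":1,"z":0,"wx":0,"wy":0,"wz":-0.24,"hand":1},{"x":-1,"y":1,"z":0,"wx":0,"wy":0,"wz":-0.24,"hand":1}]'
```

```text
time: 1.65
position: [475.0, 100.0, 242.4]
orientation: [3.142, -0.0, 0.067]
contact_force: [0.6, 0.4, -0.1]
width: 85.5
grasp_force: 0.0
```

```bash
python3 -m crank '[{"x":-0.35,"y":0.75,"z":0,"wx":0,"wy":0,"wz":0,"hand":1},{"x":-0.35,"y":0.75,"z":0,"wx":0,"wy":0,"wz":0,"hand":1},{"x":-0.35,"y":0.75,"z":-0.5,"wx":0,"wy":0,"wz":0,"hand":1},{"x":-0.35,"y":0.75,"z":-1,"wx":0,"wy":0,"wz":0,"hand":1},{"x":-0.35,"y":0.75,"z":-1,"wx":0,"wy":0,"wz":0,"hand":1}]'
python3 -m crank '[{"x":0,"y":0,"z":-0.3,"wx":0,"wy":0,"wz":0,"hand":1},{"x":0,"y":0,"z":-0.6,"wx":0,"wy":0,"wz":0,"hand":1},{"x":0,"y":0,"z":-0.6,"wx":0,"wy":0,"wz":0,"hand":1}]'
python3 - <<'E'
from station import *
import cv2
b=capture("side")[90:220,160:320];cv2.imwrite("pics/s2.png",cv2.resize(b,None,fx=4.5,fy=4.5,interpolation=cv2.INTER_CUBIC))
E
```

```text
time: 2.15
position: [434.6, 174.6, 136.4]
orientation: [3.141, 0.013, 0.066]
contact_force: [-1.4, -0.3, 0.0]
width: 85.4
grasp_force: 0.0
time: 2.45
position: [438.5, 174.6, 81.1]
orientation: [3.141, 0.005, 0.064]
contact_force: [-0.8, -0.1, 0.7]
width: 85.0
grasp_force: 0.0
```

View pics/s2.png

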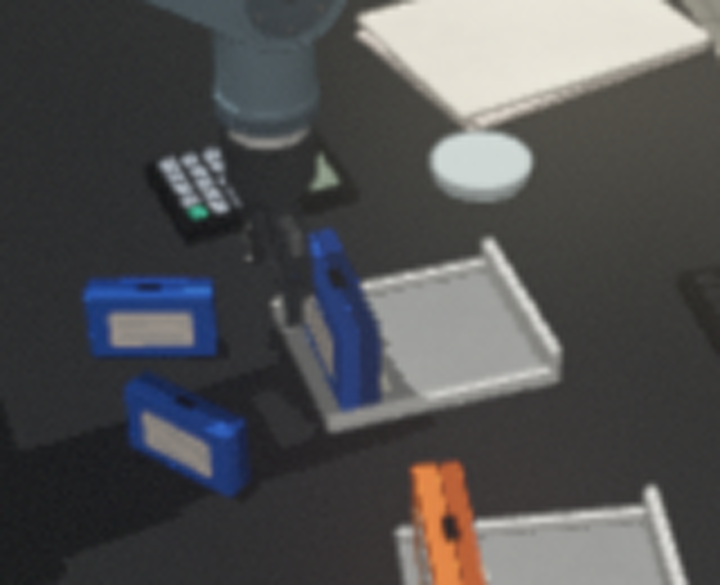

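The picture shows the fingers beside the label face, near fingertip at about (224,161) in full-image pixels, box still standing. I'll check the tip's height.

Run:
```python
from h import *
for z in (60,70,80,90):
    print(z,proj("side",[[449,126,z],[427,126,z]]).round(1).tolist())
```

```text
60 [[226.9, 167.1], [221.0, 168.1]]
70 [[226.9, 165.0], [220.9, 166.0]]
80 [[226.8, 162.8], [220.8, 163.8]]
90 [[226.7, 160.6], [220.7, 161.6]]
```

```bash
python3 -m crank '[{"x":0,"y":0,"z":-0.1,"wx":0,"wy":0,"wz":0,"hand":1},{"x":0.08,"y":0.01,"z":-0.1,"wx":0,"wy":0,"wz":0,"hand":1},{"x":0.13,"y":0.01,"z":-0.1,"wx":0,"wy":0,"wz":0,"hand":1},{"x":0.17,"y":0.01,"z":-0.1,"wx":0,"wy":0,"wz":0,"hand":1},{"x":0.21,"y":0.02,"z":-0.1,"wx":0,"wy":0,"wz":0,"hand":1},{"x":0.25,"y":0.02,"z":-0.1,"wx":0,"wy":0,"wz":0,"hand":1},{"x":0.29,"y":0.02,"z":-0.1,"wx":0,"wy":0,"wz":0,"hand":1},{"x":0.33,"y":0.02,"z":-0.1,"wx":0,"wy":0,"wz":0,"hand":1},{"x":0.37,"y":0.03,"z":-0.1,"wx":0,"wy":0,"wz":0,"hand":1}]'
python3 - <<'E'
from station import *
import cv2
b=capture("side")[90:220,160:320];cv2.imwrite("pics/s3.png",cv2.resize(b,None,fx=4.5,fy=4.5,interpolation=cv2.INTER_CUBIC))
E
```

```text
time: 3.4
position: [477.3, 178.0, 72.3]
orientation: [3.142, -0.0, 0.063]
contact_force: [-0.0, 0.0, 0.8]
width: 85.4
grasp_force: 0.2
```

View pics/s3.png

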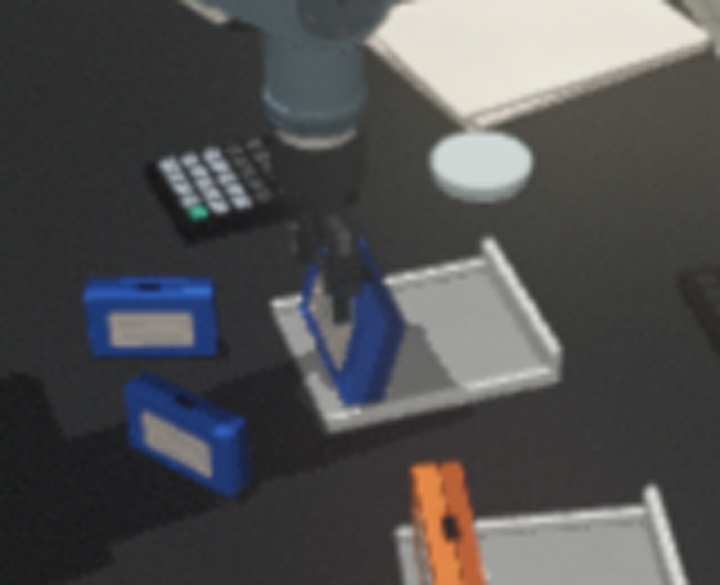

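The box is tilting about its lower +x edge (now about 0.3 rad) and the edge hasn't slid. I'll keep pushing until it falls.

```bash
python3 -m crank '[{"x":0.04,"y":0,"z":0,"wx":0,"wy":0,"wz":0,"hand":1},{"x":0.08,"y":0.01,"z":0,"wx":0,"wy":0,"wz":0,"hand":1},{"x":0.12,"y":0.01,"z":0,"wx":0,"wy":0,"wz":0,"hand":1},{"x":0.16,"y":0.01,"z":0,"wx":0,"wy":0,"wz":0,"hand":1},{"x":0.2,"y":0.01,"z":0,"wx":0,"wy":0,"wz":0,"hand":1},{"x":0.2,"y":0.01,"z":0,"wx":0,"wy":0,"wz":0,"hand":1},{"x":-0.3,"y":-0.03,"z":0,"wx":0,"wy":0,"wz":0,"hand":1},{"x":-0.3,"y":-0.03,"z":0,"wx":0,"wy":0,"wz":0,"hand":1},{"x":-0.3,"y":-0.03,"z":0,"wx":0,"wy":0,"wz":0,"hand":1}]'
python3 - <<'E'
from station import *
import cv2
b=capture("side")[90:220,160:320];cv2.imwrite("pics/s4.png",cv2.resize(b,None,fx=4.5,fy=4.5,interpolation=cv2.INTER_CUBIC))
E
```

```text
time: 4.35
position: [445.3, 175.0, 71.8]
orientation: [3.141, 0.002, 0.063]
contact_force: [0.3, 0.5, 1.3]
width: 85.1
grasp_force: 0.0
```

View pics/s4.png

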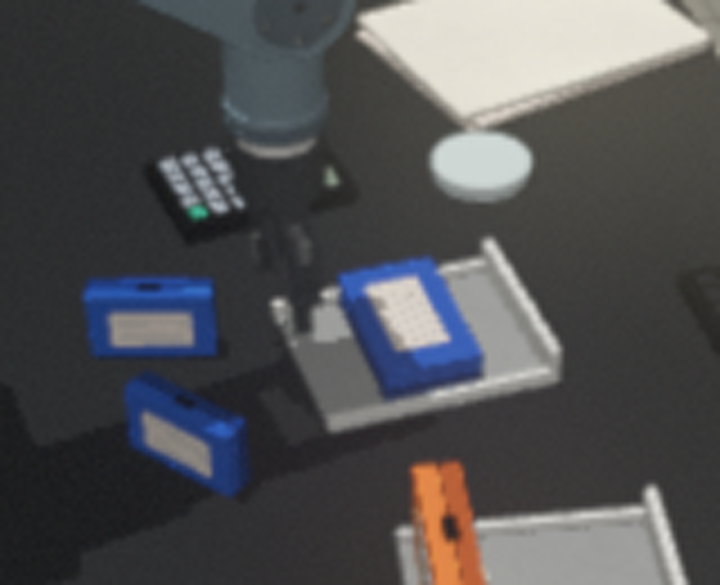

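The box lies on its back in the cradle, label up, with its trailing edge near (240,163) in full-image pixels. Now I lower behind it and push along the cradle.

```bash
python3 -m crank '[{"x":0.25,"y":0,"z":0,"wx":0,"wy":0,"wz":0.002,"hand":1},{"x":0.25,"y":0,"z":-0.25,"wx":0,"wy":0,"wz":0.002,"hand":1},{"x":0.25,"y":0,"z":-0.5,"wx":0,"wy":0,"wz":0.002,"hand":1},{"x":0.25,"y":0,"z":-0.5,"wx":0,"wy":0,"wz":0.002,"hand":1},{"x":0.25,"y":0,"z":-0.5,"wx":0,"wy":0,"wz":0.002,"hand":1}]'
python3 -m crank '[{"x":0.08,"y":0.01,"z":0,"wx":0,"wy":0,"wz":0,"hand":1},{"x":0.16,"y":0.01,"z":0,"wx":0,"wy":0,"wz":0,"hand":1},{"x":0.22,"y":0.02,"z":0,"wx":0,"wy":0,"wz":0,"hand":1},{"x":0.28,"y":0.02,"z":0,"wx":0,"wy":0,"wz":0,"hand":1},{"x":0.34,"y":0.03,"z":0,"wx":0,"wy":0,"wz":0,"hand":1},{"x":0.40,"y":0.03,"z":0,"wx":0,"wy":0,"wz":0,"hand":1},{"x":0.46,"y":0.04,"z":0,"wx":0,"wy":0,"wz":0,"hand":1},{"x":0.52,"y":0.04,"z":0,"wx":0,"wy":0,"wz":0,"hand":1},{"x":0.58,"y":0.05,"z":0,"wx":0,"wy":0,"wz":0,"hand":1},{"x":0.64,"y":0.05,"z":0,"wx":0,"wy":0,"wz":0,"hand":1},{"x":0.7,"y":0.06,"z":0,"wx":0,"wy":0,"wz":0,"hand":1},{"x":0.7,"y":0.06,"z":0,"wx":0,"wy":0,"wz":0,"hand":1}]'
```

```text
time: 4.9
position: [472.8, 175.0, 22.6]
orientation: [-3.142, -0.0, 0.075]
contact_force: [-0.1, 0.5, 0.9]
width: 85.3
grasp_force: 0.0
time: 6.1
position: [543.5, 181.1, 22.5]
orientation: [-3.142, -0.002, 0.075]
contact_force: [-0.3, -0.5, -0.1]
width: 85.5
grasp_force: 0.0
```

```bash
for i in 1; do python3 -m crank '[{"x":0.02,"y":0,"z":0,"wx":0,"wy":0,"wz":0,"hand":1},{"x":0.04,"y":0,"z":0,"wx":0,"wy":0,"wz":0,"hand":1},{"x":0.04,"y":0,"z":0,"wx":0,"wy":0,"wz":0,"hand":1}]'|sed -n '2p;4p'
python3 -m crank '[{"x":0.01,"y":0,"z":0,"wx":0,"wy":0,"wz":0,"hand":1},{"x":0.02,"y":0,"z":0,"wx":0,"wy":0,"wz":0,"hand":1},{"x":0.02,"y":0,"z":0,"wx":0,"wy":0,"wz":0,"hand":1}]'|sed -n '2p;4p';done
python3 - <<'E'
from station import *
import cv2
b=capture("side")[90:220,160:320];cv2.imwrite("pics/s5.png",cv2.resize(b,None,fx=4.5,fy=4.5,interpolation=cv2.INTER_CUBIC))
E
```

```text
position: [546.1, 181.0, 22.2]
contact_force: [-1.6, -0.3, 1.3]
position: [548.3, 181.0, 22.3]
contact_force: [-1.6, 0.0, 1.1]
```

View pics/s5.png

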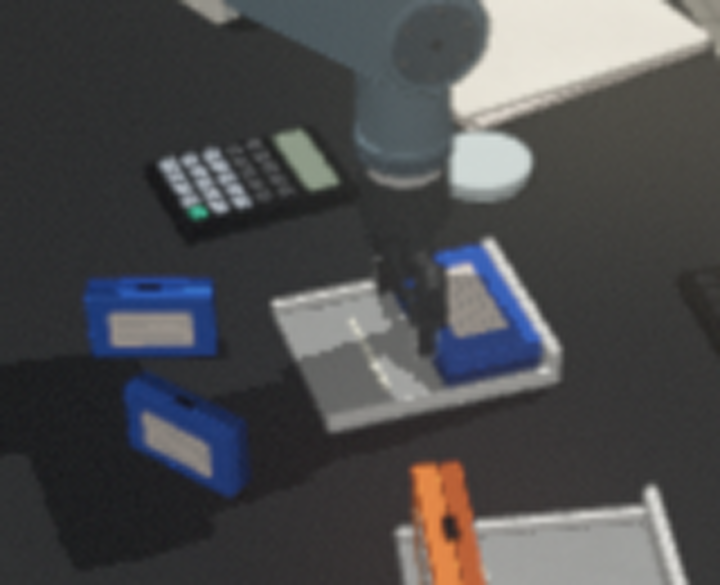

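The box is nearly home: its leading edge is at about (280,169) in full-image pixels, a few mm short of the stop, and the force is still only sliding friction. I'll creep on.

```bash
python3 -m crank '[{"x":0.01,"y":0,"z":0,"wx":0,"wy":0,"wz":0,"hand":1},{"x":0.02,"y":0,"z":0,"wx":0,"wy":0,"wz":0,"hand":1},{"x":0.02,"y":0,"z":0,"wx":0,"wy":0,"wz":0,"hand":1}]'|sed -n '2p;4p'
python3 -m crank '[{"x":0.01,"y":0,"z":0,"wx":0,"wy":0,"wz":0,"hand":1},{"x":0.02,"y":0,"z":0,"wx":0,"wy":0,"wz":0,"hand":1},{"x":0.02,"y":0,"z":0,"wx":0,"wy":0,"wz":0,"hand":1}]'|sed -n '2p;4p'
```

```text
position: [550.0, 181.1, 22.2]
contact_force: [-3.9, 0.7, 2.1]
position: [550.1, 181.0, 22.2]
contact_force: [-10.9, -1.2, 8.8]
```

The arm stalled at x = 550 mm, which is where the stop should be, and the force is rising. One more small press will seat it, then I'll back off.

```bash
python3 -m crank '[{"x":0.01,"y":0,"z":0,"wx":0,"wy":0,"wz":0,"hand":1},{"x":0.02,"y":0,"z":0,"wx":0,"wy":0,"wz":0,"hand":1},{"x":0.02,"y":0,"z":0,"wx":0,"wy":0,"wz":0,"hand":1},{"x":0.02,"y":0,"z":0,"wx":0,"wy":0,"wz":0,"hand":1}]'|sed -n '2,4p'
python3 -m crank '[{"x":-0.05,"y":0,"z":0,"wx":0,"wy":0,"wz":0,"hand":1},{"x":-0.2,"y":-0.02,"z":0,"wx":0,"wy":0,"wz":0,"hand":1},{"x":-0.3,"y":-0.02,"z":0,"wx":0,"wy":0,"wz":0,"hand":1},{"x":-0.3,"y":-0.02,"z":0.3,"wx":0,"wy":0,"wz":0,"hand":1},{"x":-0.3,"y":-0.02,"z":0.7,"wx":0,"wy":0,"wz":0,"hand":1},{"x":-0.3,"y":-0.02,"z":1,"wx":0,"wy":0,"wz":0,"hand":1},{"x":-0.9,"y":-0.05,"z":1,"wx":0,"wy":0,"wz":0,"hand":1},{"x":-0.9,"y":-0.05,"z":1,"wx":0,"wy":0,"wz":0,"hand":1},{"x":-0.9,"y":-0.05,"z":1,"wx":0,"wy":0,"wz":0,"hand":1}]'
python3 - <<'E'
from station import *
import cv2,numpy as np
f=lambda b:cv2.resize(b,None,fx=5,fy=5,interpolation=cv2.INTER_CUBIC)
b=capture("side")[135:190,210:290];a=capture("scene")[155:215,280:360]
cv2.imwrite("pics/s6.png",np.vstack([f(b),f(a)]))
E
```

```text
position: [550.1, 181.0, 21.9]
orientation: [3.141, 0.009, 0.075]
contact_force: [-15.8, -1.3, 14.1]
time: 8.65
position: [462.3, 176.1, 122.1]
orientation: [3.142, 0.0, 0.076]
contact_force: [1.5, -0.4, -0.5]
width: 85.2
grasp_force: 0.0
```

View pics/s6.png

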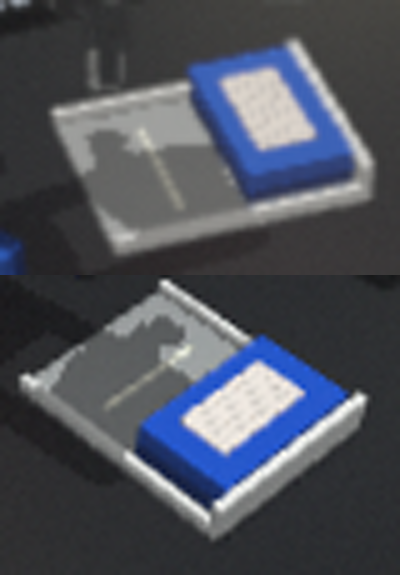

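The box is on its back, label up, against the stop in both views. I'll check numerically that it is square and closed up.

Run:
```python
import h; from h import *
import cv2
im={c:None for c in M}
from station import capture
np.set_printoptions(suppress=True,precision=1)
for c in M:
    g=capture(c).astype(np.float32)
    blue=(g[...,0]-g[...,2]); m=(blue>45).astype(np.uint8)
    n,l,st,_=cv2.connectedComponentsWithStats(m)
    # component in the cradle
    k=max(range(1,n),key=lambda i:st[i,4] if proj(c,[[600,180,39]])[0][0]-25<st[i,0]+st[i,2]/2<proj(c,[[600,180,39]])[0][0]+15 and abs(st[i,1]+st[i,3]/2-proj(c,[[600,180,39]])[0][1])<25 else 0)
    print(c,st[k])
    cn=max(cv2.findContours((l==k).astype(np.uint8),0,1)[0],key=len)
    hull=cv2.convexHull(cn).astype(np.float32)
    # least squares silhouette: match projected block hull to the mask
    tgt=cv2.GaussianBlur((l==k).astype(np.float32),(0,0),1)
    def ren(p):
        P=tow(p,[(x,y,z) for x in(-42.5,42.5) for y in(-70,70) for z in(4,39)])
        H=cv2.convexHull(np.float32(proj(c,P)))
        s=np.zeros(tgt.shape,np.float32);big=np.zeros((tgt.shape[0]*4,tgt.shape[1]*4),np.uint8)
        cv2.fillConvexPoly(big,np.int32(np.round((H+.5)*4*256-128)),255,shift=8);s=cv2.resize(big,tgt.shape[::-1],interpolation=cv2.INTER_AREA)/255.
        return cv2.GaussianBlur(s.astype(np.float32),(0,0),1)
    from scipy.optimize import minimize
    r=minimize(lambda p:((ren(p*[1,1,.01])-tgt)**2).sum(),[603,183,8],method="Nelder-Mead",options=dict(initial_simplex=[[603,183,8],[611,183,8],[603,190,8],[603,183,13]],xatol=.05,fatol=.01))
    print(c,"box",r.x,r.fun)
```

```text
scene [307 167  43  33 528]
scene box [594.5 190.3  11.7] 237.20367431640625
side [247 144  34  30 431]
side box [605.8 191.6   4.1] 204.59022521972656
```

The mask fit is poor because of the label and shading, so I'll test by touch: shut fingers, press gently near each end of the trailing face and compare the stall positions. That also squares the box.

```bash
python3 -m crank '[{"x":0.3,"y":-0.45,"z":0,"wx":0,"wy":0,"wz":0,"hand":-1},{"x":0.68,"y":-0.45,"z":0,"wx":0,"wy":0,"wz":0,"hand":-1},{"x":0.68,"y":-0.45,"z":0,"wx":0,"wy":0,"wz":0,"hand":-1},{"x":0.68,"y":-0.45,"z":0,"wx":0,"wy":0,"wz":0,"hand":-1},{"x":0.68,"y":-0.45,"z":0,"wx":0,"wy":0,"wz":0,"hand":-1},{"x":0.68,"y":-0.45,"z":0,"wx":0,"wy":0,"wz":0,"hand":-1},{"x":0.68,"y":-0.45,"z":-0.4,"wx":0,"wy":0,"wz":0,"hand":-1},{"x":0.68,"y":-0.45,"z":-0.7,"wx":0,"wy":0,"wz":0,"hand":-1},{"x":0.68,"y":-0.45,"z":-0.89,"wx":0,"wy":0,"wz":0,"hand":-1},{"x":0.68,"y":-0.45,"z":-0.89,"wx":0,"wy":0,"wz":0,"hand":-1}]'
python3 -m crank '[{"x":0.1,"y":0.01,"z":0,"wx":0,"wy":0,"wz":0,"hand":-1},{"x":0.16,"y":0.01,"z":0,"wx":0,"wy":0,"wz":0,"hand":-1},{"x":0.19,"y":0.01,"z":0,"wx":0,"wy":0,"wz":0,"hand":-1},{"x":0.21,"y":0.01,"z":0,"wx":0,"wy":0,"wz":0,"hand":-1},{"x":0.23,"y":0.01,"z":0,"wx":0,"wy":0,"wz":0,"hand":-1},{"x":0.23,"y":0.01,"z":0,"wx":0,"wy":0,"wz":0,"hand":-1}]'
```

```text
time: 9.85
position: [528.9, 131.4, 30.6]
orientation: [-3.141, 0.006, 0.076]
contact_force: [-0.1, -0.9, 0.2]
width: 0.1
grasp_force: 0.0
time: 10.45
position: [553.7, 132.0, 33.4]
orientation: [-3.142, 0.003, 0.076]
contact_force: [-6.3, -1.3, 4.0]
width: -0.1
grasp_force: 2.8
```

```bash
python3 -m crank '[{"x":0.01,"y":0,"z":0,"wx":0,"wy":0,"wz":0,"hand":-1},{"x":0.02,"y":0,"z":0,"wx":0,"wy":0,"wz":0,"hand":-1},{"x":0.02,"y":0,"z":0,"wx":0,"wy":0,"wz":0,"hand":-1}]'|sed -n '2p;4p'
python3 -m crank '[{"x":-0.1,"y":0,"z":0,"wx":0,"wy":0,"wz":0,"hand":-1},{"x":-0.3,"y":0,"z":0,"wx":0,"wy":0,"wz":0,"hand":-1},{"x":-0.33,"y":0.4,"z":0,"wx":0,"wy":0,"wz":0,"hand":-1},{"x":-0.33,"y":0.9,"z":0,"wx":0,"wy":0,"wz":0,"hand":-1},{"x":-0.23,"y":0.9,"z":0,"wx":0,"wy":0,"wz":0,"hand":-1},{"x":-0.17,"y":0.9,"z":0,"wx":0,"wy":0,"wz":0,"hand":-1},{"x":-0.13,"y":0.9,"z":0,"wx":0,"wy":0,"wz":0,"hand":-1},{"x":-0.11,"y":0.9,"z":0,"wx":0,"wy":0,"wz":0,"hand":-1},{"x":-0.09,"y":0.9,"z":0,"wx":0,"wy":0,"wz":0,"hand":-1},{"x":-0.09,"y":0.9,"z":0,"wx":0,"wy":0,"wz":0,"hand":-1}]'|sed -n '2p;4p'
```

```text
position: [553.8, 132.0, 33.0]
contact_force: [-11.6, -1.6, 9.7]
position: [547.9, 221.0, 33.1]
contact_force: [0.6, -0.2, 0.7]
```

```bash
python3 -m crank '[{"x":0.01,"y":0,"z":0,"wx":0,"wy":0,"wz":0,"hand":-1},{"x":0.02,"y":0,"z":0,"wx":0,"wy":0,"wz":0,"hand":-1},{"x":0.02,"y":0,"z":0,"wx":0,"wy":0,"wz":0,"hand":-1}]'|sed -n '2p;4p'
python3 -m crank '[{"x":0.01,"y":0,"z":0,"wx":0,"wy":0,"wz":0,"hand":-1},{"x":0.01,"y":0,"z":0,"wx":0,"wy":0,"wz":0,"hand":-1}]'|sed -n '2p;4p'
```

```text
position: [548.0, 221.2, 32.9]
contact_force: [-8.6, -2.7, 6.6]
position: [548.0, 221.2, 32.8]
contact_force: [-12.3, -3.0, 8.6]
```

Both ends stall rigidly, so the box is seated across its whole width. I'll back off, do a final check and hand in.

```bash
python3 -m crank '[{"x":-0.05,"y":0,"z":0,"wx":0,"wy":0,"wz":0,"hand":-1},{"x":-0.3,"y":0,"z":0,"wx":0,"wy":0,"wz":0,"hand":-1},{"x":-0.3,"y":0,"z":0.4,"wx":0,"wy":0,"wz":0,"hand":-1},{"x":-0.3,"y":0,"z":0.9,"wx":0,"wy":0,"wz":0,"hand":-1},{"x":-0.9,"y":0,"z":0.9,"wx":0,"wy":0,"wz":0,"hand":-1},{"x":-0.9,"y":0,"z":0.9,"wx":0,"wy":0,"wz":0,"hand":-1},{"x":-0.9,"y":0,"z":0.9,"wx":0,"wy":0,"wz":0,"hand":-1}]'
python3 - <<'E'
from station import *
import cv2
cv2.imwrite("pics/end.png",cv2.resize(capture("side")[80:290,150:370],None,fx=3,fy=2.8,interpolation=cv2.INTER_CUBIC))
E
```

```text
time: 12.95
position: [459.7, 222.2, 123.6]
orientation: [-3.141, -0.001, 0.076]
contact_force: [-0.1, -0.6, -0.7]
width: 0.0
grasp_force: 0.0
```

View pics/end.png

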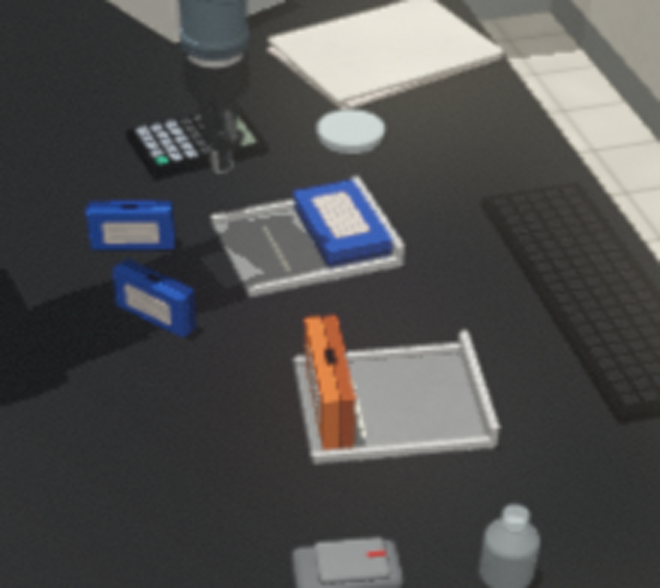

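The blue box is home against the stop, label up. The orange box still stands, the look-alikes and bystanders in view haven't moved, and the gripper is clear.

```bash
python3 -c "from station import bot;print(bot.sign_off())"
```

```text
the job is handed in; nothing more can be done
None
```

The blue box was tipped onto its back, label up, and pushed home until both ends stalled against the end stop. The orange box is still standing, nothing else in view had moved, and I handed the job in at about 13 s.

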